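# Dry-stack a laminated mallet head on the glue-up board

### The arm

A 7-joint arm with a two-finger parallel gripper is mounted at the origin on the work surface. World frame = base frame: x ahead of the robot, y to its left, z up, the work surface at z = 0. Lengths are in m, angles in rad, forces in N, time in s.
With the tool pointing down it reaches from about 0.35 to 0.9 m from the base axis. Payload 8.1 kg.
Tool frame: the origin (TCP) lies between the finger pads; the fingertips stand ahead of it and the grasp point (between the pads) is the TCP (arm.nose_length is the z of the fingertips in the tool frame, in m); z points along the fingers, y is the line along which they close (so a half turn about z gives the same grasp; the last joint's range is limited). The gripper opens to 92 mm and grips with 3 to 60 N. Pads are 19 mm wide; open, the fingers measure 130 mm over their backs; the gripper's body (75 mm by 190 mm) begins 47 mm behind the grasp point.
Start: joints at [-1.261, 0.434, 0.025, 1.573, -0.012, 1.134, -0.075], TCP at [0.251, 0.573, 0.246] pointing down, gripper open.
Joint ranges: [-2.62, 2.62], [-0.44, 2.09], [-1.27, 1.32], [0.08, 2.57], [-1.32, 4.46], [0.12, 2], [-2.74, 2.74]. Speed limits (rad/s): [2.22, 2.22, 3.01, 3.01, 3.14, 3.14, 3.14].

### API

Orientations are given as a rotation vector (axis times angle).
In Python, from cell import sensors, optics, arm gives the robot as it stands.
- The arm moves only by the tool arm_command, never from a script. Its argument "deltas" is one flat list of numbers, 7 for each row, row after row: the turn, a rotation vector about the world's x, y, z as a fraction of full scale, then the shift along the world's x, y, z as a fraction of full scale, then the finger opening in mm, from 0 to 91.8. In form: [wx, wy, wz, dx, dy, dz, fingers, wx, wy, wz, dx, dy, dz, fingers, ...]. A call has 1 to 20 rows; each row is the pose to reach, as a shift and turn from the pose commanded when the call began; what a row does not reach only later rows make up. Full scale, the value 1, is 1 m for a shift and 90 degrees for a turn. A row lasts 1/10 s, in which the tool goes at most 50 mm and 8.59 degrees, less where a joint would pass 70% of its speed; a pose out of reach is approached as far as the arm can. A call with a number of a shift or a turn outside -1 to 1 is refused whole. A call with a gripper value outside its range is refused whole. The fingers move at their own pace and stop on an object; "force" is the grip in N (left out, the last holds). Time passes only in rows, so rows that repeat a pose let the fingers close. It gives the time, the measured TCP pose, the force, the opening and the grip force at its end, in the units of the state.
- sensors.observe(): the state, without advancing time (a new reading comes with each control period).
- optics.get_image(name): name is "side" or "top" or "wrist"; returns the picture (384x512x3 uint8, blue, green, red); there is no depth.
- optics.calibration(name): a dict with "camera_matrix" (3x3 intrinsics, pixels), "rvec" (rotation vector, rad) and "tvec" (3), from world to camera coordinates, as OpenCV has them. Camera axes: x right, y down, z forward; pixel columns grow to the right and rows downward; lengths in m; the calibration is good to about 2 mm. The wrist camera is an equidistant fisheye: a pixel r from the principal point sees the ray r / f radians off the axis. A picture is of the moment at which its call begins: read the wrist's pose just before it. calibration takes no time and is no camera call; for the wrist camera it gives the pose at the moment of the call.
- arm.sign_off(): hands the job in; it is judged then, once.
The state is a dict: "clock": time; "joints": joint angles; "dq": joint speeds; "joint_efforts": joint torques, N m; "position": TCP position; "ee_rot": TCP orientation; "force": force on the tool from outside, world axes, zero at the start; "ft_torque": the same for the moment, N m; "width": opening from 0.0 (shut) to 1.0 (fully open); "gripper_force": force on a finger pad.
Only numpy, scipy, OpenCV 4.12 (cv2) and the standard library are available. Lean on these libraries where they do the work, as an engineer would, in place of code of your own. Each camera call takes 0.05 s, during which the arm holds its last target. There are 200 camera calls.

### The job

Dry-stack the wooden mallet head on the glue-up board before gluing: first lay the plain cheek board (the one without holes) on the board's white rectangle, covering it; on that cheek put the longer core block at the end next to the board's stop strip, then the shorter core block at the other end, each flush with the cheek's end and sides, so that the handle slot stays open between them. Then lay the cheek with the two holes on top, flush over the lower one, and last set the iron weight upright on the middle of it, lengthwise along the stack. Let go of each piece before fetching the next and leave the finished stack standing, square and at rest.

Things in the scene. Friction and masses are not known exactly. Their poses are not given: they have to be found in the camera images.
- bed_seat (a point): Glue-up board fixed on the bench: plywood 196 x 100 x 15 mm. The point is the centre of the white rectangle (150 x 54 mm, the head's outline) on its upper face, 15 mm above the bench. x: along the rectangle, towards the dark stop strip across that end (12 mm high, its inner side 84 mm from the point); y across, z up. Clutter up to 65 mm high stands between the things.
- lower_mid (a point): Lower cheek: plain loose beech board without holes, 150 x 54 x 18 mm, lying flat, about 0.1 kg. The point is its centre, half-way up (9 mm above its underside). x along its length, y across its 54 mm width, z up.
- long_mid (a point): Longer core block: loose beech block 64 (x) x 54 (y) x 24 mm (z), pencil line and dot on top, about 0.06 kg. The point is its centre, half-way up (12 mm). When placed, its 54 mm width lies across the cheek, its centre 43 mm from the cheek's middle, towards the stop.
- short_mid (a point): Shorter core block: loose beech block 40 (x) x 54 (y) x 24 mm (z), pencil line and dot on top, about 0.04 kg. The point is its centre, half-way up (12 mm). When placed, its 54 mm width lies across the cheek, its centre 55 mm from the cheek's middle, away from the stop.
- upper_mid (a point): Upper cheek: loose beech board with two 18 mm through holes 50 mm either side of its middle, 150 x 54 x 14 mm, lying flat, about 0.08 kg. The point is its centre, half-way up (7 mm). x along its length, y across its 54 mm width, z up.
- weight_grip (a point): Iron weight, about 0.75 kg: a slab 95 (x) x 50 (y) x 22 mm (z) with an upright grip rib on top, 70 mm long (x), 16 mm thick (y), 44 mm high; 66 mm high in all. The point is the centre of the rib, 44 mm above the weight's underside. x along its length, z up.
Things that resemble listed ones, but are neither listed nor needed, are in the scene too. What is shaped like the part that bears upper_mid but turquoise is not meant. Leave any black look-alike of the part that bears lower_mid alone.

How it is judged:
By the outcome, as a careful person would: the job done as asked, in the order asked, and still so for the second after the job is handed in, with the robot touching nothing.
It also fails if it takes over 136 s, if anything falls off the work surface, if the arm or the gripper's body presses on something with over 40 N, if the wrist force passes 120 N, or if a joint passes its speed limit or range.

## Working session

There is one attempt and no reset: what is moved stays moved. The work goes in short steps, Python scripts to look and compute and a tool call to move; the robot and the scene stay as the last step left them, time stands still between calls to the robot, and variables do not carry over. Pictures are saved under pics/ and viewed, at most 14 in all, crops included, and the job is handed in when it is done.

Besides the shell and the picture viewer there is one more tool, called after "Emit:" as a command line: name --argument value ..., lists and objects as JSON in quotes. arm_command: Moves the arm, as the interface text tells. Its arguments: {"type":"object","properties":{"deltas":{"type":"array","items":{"type":"number"}},"force":{"type":"number"}},"required":["deltas"]}

```bash
mkdir -p pics; ls
cat > h.py <<'E'
import numpy as np,cv2
from cell import sensors,optics,arm
def grab(n,f=None):
    c=optics.calibration(n); im=optics.get_image(n)
    if f: cv2.imwrite('pics/'+f,im)
    return im,c
def rays(c,px,fish=False):
    K=np.array(c['camera_matrix'],float); R=cv2.Rodrigues(np.array(c['rvec'],float))[0]; t=np.array(c['tvec'],float).ravel()
    p=np.atleast_2d(px).astype(float); x=(p[:,0]-K[0,2])/K[0,0]; y=(p[:,1]-K[1,2])/K[1,1]
    if fish:
        r=np.hypot(x,y)+1e-12; d=np.c_[x/r*np.sin(r),y/r*np.sin(r),np.cos(r)]
    else: d=np.c_[x,y,np.ones(len(x))]
    return -R.T@t, d@R
def onz(c,px,z,fish=False):
    o,d=rays(c,px,fish); return o+d*((z-o[2])/d[:,2])[:,None]
def proj(c,P,fish=False):
    K=np.array(c['camera_matrix'],float); R=cv2.Rodrigues(np.array(c['rvec'],float))[0]; t=np.array(c['tvec'],float).ravel()
    q=np.atleast_2d(P)@R.T+t
    if fish:
        h=np.hypot(q[:,0],q[:,1])+1e-12; a=np.arctan2(h,q[:,2]); x=q[:,0]/h*a; y=q[:,1]/h*a
    else: x=q[:,0]/q[:,2]; y=q[:,1]/q[:,2]
    return np.c_[x*K[0,0]+K[0,2],y*K[1,1]+K[1,2]]
E
python3 - <<'E'
from h import *
for n in ['side','top','wrist']:
    im,c=grab(n,n+'0.png'); o,d=rays(c,[[256,192]],n=='wrist'); print(n,o,d,c['camera_matrix'])
    im2=cv2.resize(im,(768,576),interpolation=cv2.INTER_CUBIC); cv2.imwrite('pics/'+n+'0b.png',im2)
print(sensors.observe(),arm.nose_length)
E
```

```text
pics
side [ 0.00863034 -0.6578424   0.7293622 ] [[ 0.44173724  0.62471572 -0.6439576 ]] [[422.80733469   0.         252.556269  ]
 [  0.         422.80733469 193.721651  ]
 [  0.           0.           1.        ]]
top [0.30228144 0.00326174 1.03702622] [[ 0.19593915  0.0089025  -0.98059629]] [[373.87212324   0.         258.13647155]
 [  0.         373.87212324 193.04678787]
 [  0.           0.           1.        ]]
wrist [0.18933214 0.59895678 0.38372342] [[ 0.22838337 -0.08889838 -0.96950406]] [[297.31863964   0.         252.79244014]
 [  0.         297.31863964 194.28671835]
 [  0.           0.           1.        ]]
{'clock': 0.15, 'joints': array([-1.26060219,  0.43506055,  0.02499646,  1.57388264, -0.01160725,
        1.13398911, -0.07509672]), 'dq': array([ 0.00014361, -0.00149145, -0.00177516, -0.00386313,  0.00073176,
        0.00186284, -0.00106321]), 'joint_efforts': array([ 1.77659982e-03, -6.68262935e+01,  9.85916108e-01, -3.14697576e+01,
       -6.04414078e-02,  3.93130712e-02,  5.20444462e-05]), 'position': array([0.25063729, 0.57214931, 0.24512908]), 'ee_rot': array([-6.43930320e-01, -3.07475424e+00,  1.86437408e-03]), 'force': array([-0.67385186, -0.58076169,  0.20574066]), 'ft_torque': array([ 0.00357645, -0.03441117,  0.01046273]), 'gripper_force': 0.0, 'width': 0.9984740073249175} 0.019
```

View pics/top0b.png

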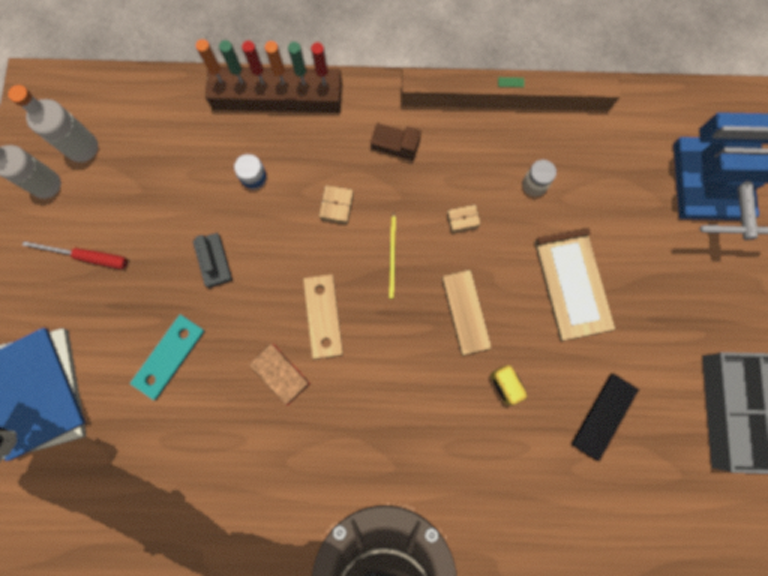

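View pics/side0b.png

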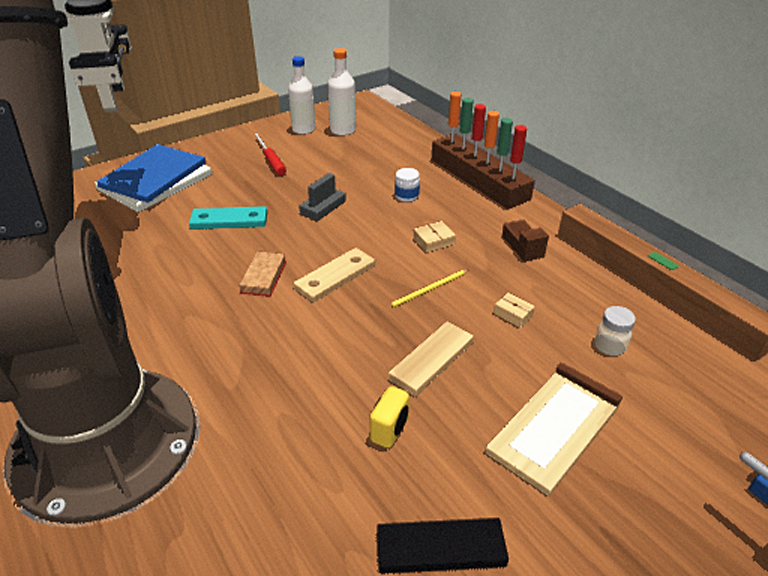

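The top view (768 px scale) shows: lower cheek (467,312), long block (336,204), short block (464,217), holed cheek (323,316), weight (212,260), and white rectangle (575,285) with the stop strip at its far end. The side view confirms this. The turquoise and black boards are decoys.

```bash
cat > m.py <<'E'
from h import *
def seg(im,seed,lo,hi):
    lab=cv2.cvtColor(im,cv2.COLOR_BGR2HSV); m=cv2.inRange(lab,np.array(lo),np.array(hi))
    m=cv2.morphologyEx(m,cv2.MORPH_CLOSE,np.ones((3,3)))
    cs,_=cv2.findContours(m,cv2.RETR_EXTERNAL,cv2.CHAIN_APPROX_NONE)
    cs=[c for c in cs if cv2.contourArea(c)>40]
    return max(cs,key=lambda c:cv2.pointPolygonTest(c,seed,True))
E
python3 - <<'E'
from m import *
im=cv2.imread('pics/top0.png'); ims=cv2.imread('pics/side0.png')
ct,cs=optics.calibration('top'),optics.calibration('side')
hs=cv2.cvtColor(im,cv2.COLOR_BGR2HSV); hs2=cv2.cvtColor(ims,cv2.COLOR_BGR2HSV)
S={'lower':((467,312),(432,358),.018),'long':((336,204),(435,236),.024),'short':((464,217),(514,309),.024),'upper':((323,316),(335,274),.014),'white':((575,285),(556,424),.015),'weight':((212,260),(322,200),.022)}
for k,(a,b,z) in S.items():
    a=tuple(v/1.5 for v in a); b=tuple(v/1.5 for v in b)
    print(k,hs[int(a[1])+3,int(a[0])+3],hs2[int(b[1])+3,int(b[0])+3])
    rng={'white':((0,0,200),(180,50,255)),'weight':((0,0,0),(180,110,120))}.get(k,((10,40,165),(30,150,255)))
    for n,I,c,s in (('top',im,ct,a),('side',ims,cs,b)):
        C=seg(I,s,*rng)[:,0,:].astype(float)
        W=onz(c,C,z)[:,:2].astype(np.float32); r=cv2.minAreaRect(W*1000); print('  ',n,len(C),[np.round(q,1) for q in r])
print('table',hs[250,250],hs2[250,200])
E
```

```text
lower [ 16 109 213] [ 22  88 250]
   top 139 [array([ 467.4, -140.5]), array([151.2,  55.5]), np.float64(14.8)]
   side 3214 [array([534.7, -42.9]), array([766. , 536.5]), np.float64(83.5)]
long [ 18 106 223] [ 17 123 184]
   top 78 [array([671. , 109.8]), array([56.1, 71.3]), np.float64(80.3)]
   side 3214 [array([530.2, -48.1]), array([759.6, 532. ]), np.float64(83.5)]
short [ 18 105 224] [ 23  89 255]
   top 59 [array([ 646.7, -134.3]), array([41., 54.]), np.float64(13.2)]
   side 3214 [array([530.2, -48.1]), array([759.6, 532. ]), np.float64(83.5)]
upper [ 19 101 225] [ 21  95 249]
   top 143 [array([453. , 126.9]), array([153.9,  59.6]), np.float64(9.5)]
   side 3214 [array([537.6, -39.4]), array([770.3, 539.5]), np.float64(83.5)]
white [ 38   4 227] [ 30   4 253]
   top 136 [array([ 526. , -341.8]), array([151.3,  55.3]), np.float64(13.1)]
   side 135 [array([ 528.2, -339.4]), array([151.9,  55.2]), np.float64(13.1)]
weight [45  7 69] [105  14 107]
   top 93 [array([552.4, 335.5]), array([102.6,  52.4]), np.float64(19.9)]
   side 87 [array([563.6, 345.7]), array([178.3,  86.6]), np.float64(47.9)]
table [ 13 138 166] [ 13 152 195]
```

Run:
```python
from m import *
im=cv2.imread('pics/top0.png'); ims=cv2.imread('pics/side0.png')
ct,cs=optics.calibration('top'),optics.calibration('side')
B=((10,40,228),(35,120,255))
S={'lower':((467,312),(432,358),.018),'long':((336,204),(435,236),.024),'short':((464,217),(514,309),.024),'upper':((323,316),(335,280),.014),'white':((575,285),(556,424),.015)}
for k,(a,b,z) in S.items():
    a=tuple(v/1.5 for v in a); b=tuple(v/1.5 for v in b)
    R=((0,0,200),(180,50,255)) if k=='white' else B
    T=R if k=='white' else ((10,40,200),(30,125,255))
    Ct=seg(im,a,*T)[:,0,:].astype(float);Cs=seg(ims,b,*R)[:,0,:].astype(float)
    f=lambda c,C,z:cv2.minAreaRect(onz(c,C,z)[:,:2].astype(np.float32)*1000)
    print(k,[np.round(q,1) for q in f(ct,Ct,z)],[np.round(q,1) for q in f(cs,Cs,z)])
    zs=np.arange(0,.06,.001); e=[np.linalg.norm(np.subtract(f(ct,Ct,z)[0],f(cs,Cs,z)[0])) for z in zs]; print('   top z',zs[np.argmin(e)],min(e))
R=cv2.Rodrigues(sensors.observe()['ee_rot'])[0]; print(R)
a=cv2.resize(im[150:200,115:170],None,fx=7,fy=7); b=cv2.resize(ims[110:150,195:235],None,fx=8.75,fy=8.75)
cv2.imwrite('pics/w.png',np.hstack([a,b[:350]]))
```

```text
lower [array([ 467.1, -140. ]), array([145.9,  50.6]), np.float64(14.9)] [array([ 468.1, -138. ]), array([149. ,  52.8]), np.float64(14.9)]
   top z 0.02 0.26114390177780195
long [array([668.2, 109.5]), array([49. , 59.8]), np.float64(81.6)] [array([669.4, 111. ]), array([52.3, 62.2]), np.float64(81.5)]
   top z 0.026000000000000002 0.451204476272679
short [array([ 646.2, -133.7]), array([35.8, 49.9]), np.float64(13.3)] [array([ 647.9, -132.3]), array([38.2, 52.8]), np.float64(11.9)]
   top z 0.026000000000000002 0.648943161175546
upper [array([453. , 125.8]), array([148. ,  52.4]), np.float64(9.7)] [array([454.1, 127.5]), array([150.4,  53.7]), np.float64(9.8)]
   top z 0.016 0.2718283516125097
white [array([ 526. , -341.8]), array([151.3,  55.3]), np.float64(13.1)] [array([ 528.2, -339.4]), array([151.9,  55.2]), np.float64(13.1)]
   top z 0.018000000000000002 0.672387110911872
[[-9.15967931e-01  4.01251303e-01 -3.74316339e-04]
 [ 4.01251462e-01  9.15967236e-01 -1.13430633e-03]
 [-1.12280391e-04 -1.18918320e-03 -9.99999287e-01]]
```

View pics/w.png

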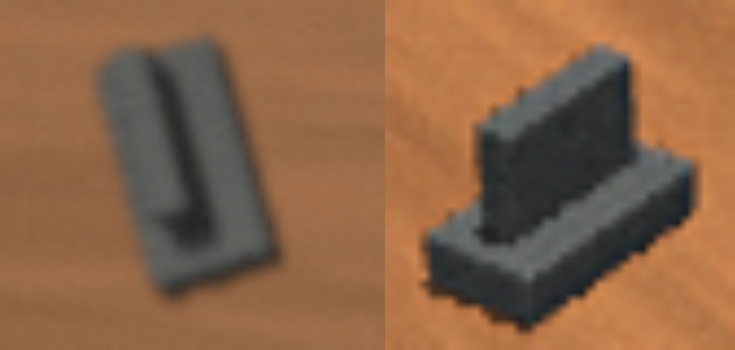

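The crop shows the iron weight with its rib offset towards the upper left in the top view, from perspective, and upright in the side view. Measured heights agree with the text to 2 mm. Moving above the lower cheek.

Emit:
arm_command --deltas '[0, 0, 0.428, 0.216, -0.712, -0.066, 90, 0, 0, 0.428, 0.216, -0.712, -0.066, 90, 0, 0, 0.428, 0.216, -0.712, -0.066, 90, 0, 0, 0.428, 0.216, -0.712, -0.066, 90, 0, 0, 0.428, 0.216, -0.712, -0.066, 90, 0, 0, 0.428, 0.216, -0.712, -0.066, 90, 0, 0, 0.428, 0.216, -0.712, -0.066, 90, 0, 0, 0.428, 0.216, -0.712, -0.066, 90, 0, 0, 0.428, 0.216, -0.712, -0.066, 90, 0, 0, 0.428, 0.216, -0.712, -0.066, 90, 0, 0, 0.428, 0.216, -0.712, -0.066, 90, 0, 0, 0.428, 0.216, -0.712, -0.066, 90, 0, 0, 0.428, 0.216, -0.712, -0.066, 90, 0, 0, 0.428, 0.216, -0.712, -0.066, 90, 0, 0, 0.428, 0.216, -0.712, -0.066, 90, 0, 0, 0.428, 0.216, -0.712, -0.066, 90, 0, 0, 0.428, 0.216, -0.712, -0.066, 90, 0, 0, 0.428, 0.216, -0.712, -0.066, 90, 0, 0, 0.428, 0.216, -0.712, -0.066, 90, 0, 0, 0.428, 0.216, -0.712, -0.066, 90]' --force 25

```text
clock: 2.15
position: [0.4668, -0.1383, 0.1799]
ee_rot: [-0.41, 3.114, 0.001]
force: [-0.3, 1.6, 0.6]
width: 0.972
gripper_force: 0.0
```

```bash
cat >> m.py <<'E'
def pose(verbose=True):
    s=sensors.observe(); R=cv2.Rodrigues(s['ee_rot'])[0]
    if verbose: print('t',round(s['clock'],2),'pos',np.round(s['position']*1000,1),'ytool',round(np.degrees(np.arctan2(R[1,1],R[0,1]))%180,2),'F',np.round(s['force'],1),'w',round(s['width']*92,1),'gf',round(s['gripper_force'],1),'zt',np.round(R[:,2],4),'j',np.round(s['joints'],2))
    return s,R
def view(f):
    s,R=pose(); im,c=grab('wrist'); cv2.imwrite('pics/'+f,im); cv2.imwrite('pics/b_'+f,cv2.resize(im,(768,576),interpolation=cv2.INTER_CUBIC)); return im,c
def look(im,c,xy,z,lo=(8,30,190),hi=(35,125,255)):
    p=proj(c,[[xy[0],xy[1],z]],True)[0]; C=seg(im,(float(p[0]),float(p[1])),lo,hi)[:,0,:].astype(float)
    r=cv2.minAreaRect(onz(c,C,z,True)[:,:2].astype(np.float32)*1000); print('seed',p.round(),'rect',[np.round(q,1) for q in r]); return C
E
python3 - <<'E'
from m import *
im,c=view('w1.png'); look(im,c,(.467,-.139),.018)
E
```

```text
t 2.15 pos [ 466.8 -138.3  179.9] ytool 104.99 F [-0.3  1.6  0.6] w 89.4 gf 0.0 zt [ 2.e-04  5.e-04 -1.e+00] j [-0.07  0.29  0.31  2.01 -0.11  0.87  2.13]
seed [252. 184.] rect [array([ 503.1, -130.3]), array([67.4, 53.4]), np.float64(14.6)]
```

View pics/b_w1.png

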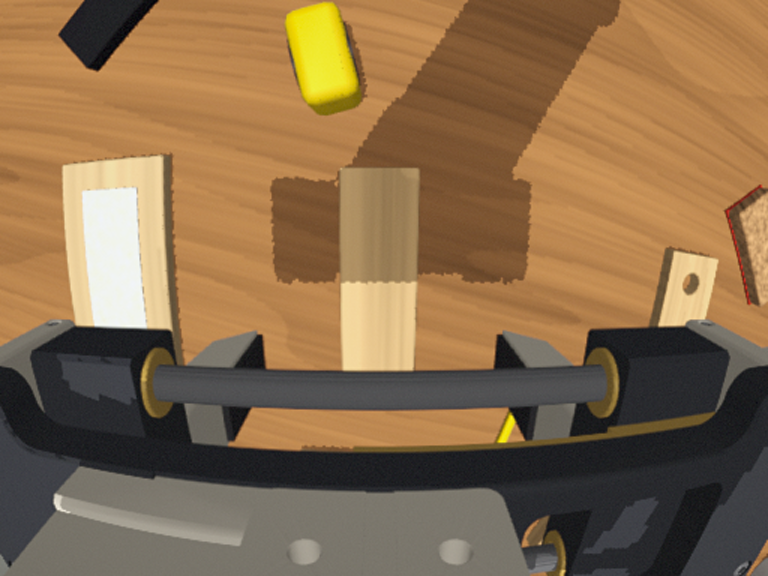

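The wrist picture shows the lower cheek between the fingers, half in shadow. Its near end runs from (340,168) to (420,168), and the far end is hidden by the gripper.

Run:
```python
from m import *
c=optics.calibration('wrist')
P=onz(c,np.array([[341,168],[419,168],[414,365],[342,365]])/1.5,.018,True)[:,:2]*1000; print(P.round(1))
u=np.array([np.cos(np.radians(14.9)),np.sin(np.radians(14.9))]); print('mid',(P[0]+P[1])/2+75*u)
e=[P[3]-P[0],P[2]-P[1]]; print([np.degrees(np.arctan2(v[1],v[0])) for v in e], np.linalg.norm(P[0]-P[1]))
W=onz(c,np.array([[83,191],[137,188]])/1.5,.015,True)[:,:2]*1000; u=np.array([np.cos(np.radians(13.1)),np.sin(np.radians(13.1))]); print('white',W.mean(0)+75*u)
```

```text
[[ 402.3 -182.4]
 [ 388.8 -132.1]
 [ 525.4  -96.6]
 [ 539.1 -147.8]]
mid [ 468.01642516 -137.98780485]
[np.float64(14.17359269319358), np.float64(14.580088255860902)] 52.04102348203429
white [ 527.02082439 -340.05382132]
```

Emit:
arm_command --deltas '[0, 0, 0, 0.001, 0, -0.05, 90, 0, 0, 0, 0.001, 0, -0.1, 90, 0, 0, 0, 0.001, 0, -0.13, 90, 0, 0, 0, 0.001, 0, -0.15, 90, 0, 0, 0, 0.001, 0, -0.158, 90, 0, 0, 0, 0.001, 0, -0.158, 90, 0, 0, 0, 0.001, 0, -0.158, 70, 0, 0, 0, 0.001, 0, -0.158, 50, 0, 0, 0, 0.001, 0, -0.158, 50, 0, 0, 0, 0.001, 0, -0.158, 50, 0, 0, 0, 0.001, 0, -0.158, 50, 0, 0, 0, 0.001, 0, -0.158, 50, 0, 0, 0, 0.001, 0, -0.158, 50, 0, 0, 0, 0.001, 0, -0.158, 50]' --force 25

```text
clock: 3.6
position: [0.468, -0.1395, 0.0221]
ee_rot: [-0.406, 3.115, 0.0]
force: [-1.2, 0.1, 6.2]
width: 0.583
gripper_force: 25.0
```

Emit:
arm_command --deltas '[0, 0, 0, 0, 0, 0.03, 50, 0, 0, 0, 0, 0, 0.07, 50, 0, 0, 0, 0, 0, 0.1, 50, 0, 0, -0.02, 0.015, -0.05, 0.1, 50, 0, 0, -0.02, 0.029, -0.1, 0.1, 50, 0, 0, -0.02, 0.044, -0.15, 0.1, 50, 0, 0, -0.02, 0.055, -0.185, 0.1, 50, 0, 0, -0.02, 0.059, -0.2, 0.1, 50, 0, 0, -0.02, 0.059, -0.201, 0.08, 50, 0, 0, -0.02, 0.059, -0.201, 0.07, 50, 0, 0, -0.02, 0.059, -0.201, 0.07, 50, 0, 0, -0.02, 0.059, -0.201, 0.07, 50]'

```text
clock: 4.8
position: [0.5267, -0.3397, 0.0917]
ee_rot: [0.359, -3.12, -0.001]
force: [0.6, 0.0, -1.3]
width: 0.586
gripper_force: 25.0
```

Run:
```python
from m import *
im,c=view('w2.png')
```

```text
t 4.8 pos [ 526.7 -339.7   91.7] ytool 103.11 F [ 0.6  0.  -1.3] w 53.9 gf 25.0 zt [-7.e-04  7.e-04 -1.e+00] j [ 0.29  0.61  0.3   1.75 -0.23  0.83  2.49]
```

View pics/b_w2.png

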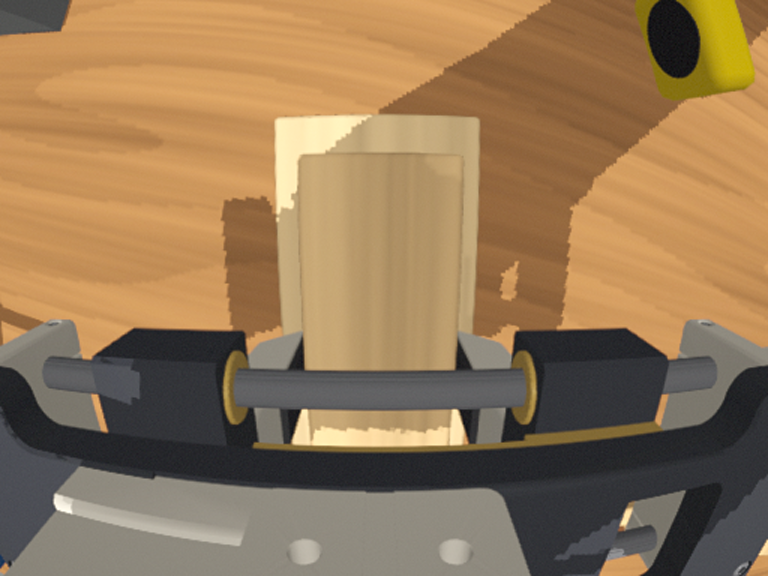

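Run:
```python
from m import *
c=optics.calibration('wrist'); u=np.array([np.cos(np.radians(13.1)),np.sin(np.radians(13.1))])
P=onz(c,np.array([[300,155],[463,155]])/1.5,.0876,True)[:,:2]*1000; Q=onz(c,np.array([[276,117],[479,117]])/1.5,.015,True)[:,:2]*1000
for A,l in ((P,75),(Q,98)): d=A[0]-A[1]; print(A.mean(0)+l*u, np.linalg.norm(d), np.degrees(np.arctan2(d[1],d[0]))+90)
```

```text
[ 527.11620622 -339.56054335] 52.18170457923794 13.161321962745276
[ 527.27359953 -341.12508973] 98.3177066705807 13.044458836307342
```

Emit:
arm_command --deltas '[0, 0, 0, 0.0, -0.001, -0.02, 50, 0, 0, 0, 0.0, -0.001, -0.04, 50, 0, 0, 0, 0.0, -0.001, -0.05, 50, 0, 0, 0, 0.0, -0.001, -0.055, 50, 0, 0, 0, 0.0, -0.001, -0.055, 50, 0, 0, 0, 0.0, -0.001, -0.055, 50, 0, 0, 0, 0.0, -0.001, -0.055, 60, 0, 0, 0, 0.0, -0.001, -0.055, 75, 0, 0, 0, 0.0, -0.001, -0.055, 80, 0, 0, 0, 0.0, -0.001, -0.055, 80, 0, 0, 0, 0.0, -0.001, -0.04, 85, 0, 0, 0, 0.0, -0.001, 0.01, 85, 0, 0, 0, 0.0, -0.001, 0.06, 85, 0, 0, 0, 0.0, -0.001, 0.088, 85, 0, 0, 0, 0.0, -0.001, 0.088, 85]'

```text
clock: 6.35
position: [0.5289, -0.3433, 0.1859]
ee_rot: [-0.356, 3.114, -0.008]
force: [0.4, -0.6, 0.2]
width: 0.923
gripper_force: 0.0
```

Run:
```python
from m import *
im,c=view('w3.png')
```

```text
t 6.35 pos [ 528.9 -343.3  185.9] ytool 103.04 F [ 0.4 -0.6  0.2] w 84.9 gf 0.0 zt [ 0.008  -0.0043 -1.    ] j [ 0.26  0.5   0.34  1.66 -0.19  1.    2.46]
```

View pics/b_w3.png

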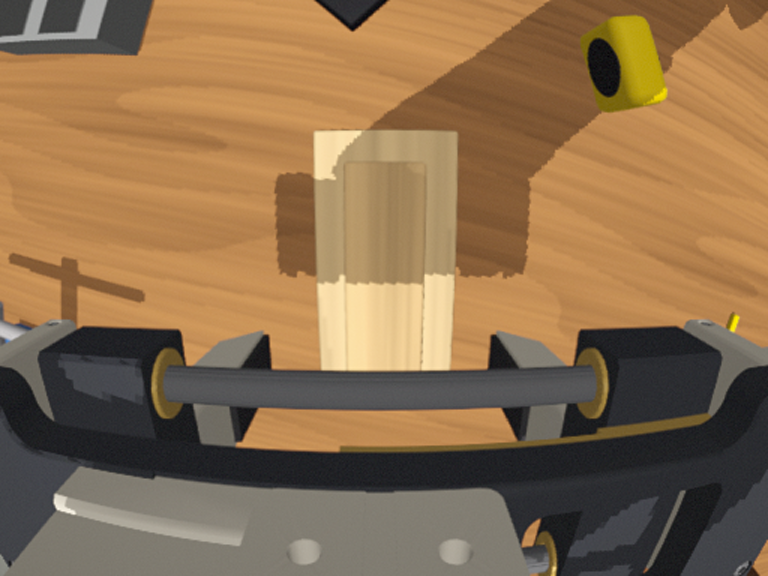

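The lower cheek lies on the board: cheek end (345–425,162), board end (314–457,131), no white showing.

Run:
```python
from m import *
c=optics.calibration('wrist'); u=np.array([np.cos(np.radians(13.1)),np.sin(np.radians(13.1))])
P=onz(c,np.array([[345,162],[425,162]])/1.5,.033,True)[:,:2]*1000; Q=onz(c,np.array([[314,131],[457,131]])/1.5,.015,True)[:,:2]*1000
for A,l in ((P,75),(Q,98)): d=A[0]-A[1]; print(A.mean(0)+l*u, np.linalg.norm(d), np.degrees(np.arctan2(d[1],d[0]))+90)
for n in('top','side'):
    im,cc=grab(n,n+'1.png'); p=proj(cc,[[.527,-.341,.015]])[0].astype(int); s=im[p[1]-60:p[1]+60,p[0]-60:p[0]+60]
    h=cv2.cvtColor(s,cv2.COLOR_BGR2HSV); print(n,'white px',(cv2.inRange(h,np.array((0,0,200)),np.array((180,40,255)))>0).sum())
pose()
```

```text
[ 525.53478708 -339.90760599] 51.210838535541654 13.180765292932435
[ 525.7087822  -339.26145358] 97.51544171145792 13.220745372234717
top white px 0
side white px 17
t 6.5 pos [ 526.5 -341.2  179.9] ytool 103.07 F [-1.2  0.6 -0.9] w 85.0 gf 0.0 zt [ 0.e+00  3.e-04 -1.e+00] j [ 0.26  0.51  0.34  1.67 -0.19  1.    2.46]
```

Emit:
arm_command --deltas '[0, 0, -0.24, 0.191, 0.444, 0, 85, 0, 0, -0.24, 0.191, 0.444, 0, 85, 0, 0, -0.24, 0.191, 0.444, 0, 85, 0, 0, -0.24, 0.191, 0.444, 0, 85, 0, 0, -0.24, 0.191, 0.444, 0, 85, 0, 0, -0.24, 0.191, 0.444, 0, 85, 0, 0, -0.24, 0.191, 0.444, 0, 85, 0, 0, -0.24, 0.191, 0.444, 0, 85, 0, 0, -0.24, 0.191, 0.444, 0, 85, 0, 0, -0.24, 0.191, 0.444, 0, 85, 0, 0, -0.24, 0.191, 0.444, 0, 85, 0, 0, -0.24, 0.191, 0.444, 0, 85, 0, 0, -0.24, 0.191, 0.444, 0, 85, 0, 0, -0.24, 0.191, 0.444, 0, 85, 0, 0, -0.24, 0.191, 0.444, 0, 85, 0, 0, -0.24, 0.191, 0.444, 0, 85]'

```text
clock: 8.1
position: [0.7177, 0.1016, 0.18]
ee_rot: [0.236, 3.133, 0.0]
force: [-0.0, -0.9, -0.6]
width: 0.928
gripper_force: 0.0
```

Run:
```python
from m import *
im,c=view('w4.png'); C=look(im,c,(.669,.1105),.024); print(cv2.boundingRect(C.astype(np.int32)))
```

```text
t 8.1 pos [717.7 101.6 180. ] ytool 81.4 F [-0.  -0.9 -0.6] w 85.4 gf 0.0 zt [ 2.e-04  1.e-04 -1.e+00] j [-0.44  0.67  0.39  1.39 -0.27  1.13  1.41]
seed [254. 136.] rect [array([658.6, 101.7]), array([ 3.9, 41.7]), np.float64(81.3)]
(242, 106, 5, 43)
```

View pics/b_w4.png

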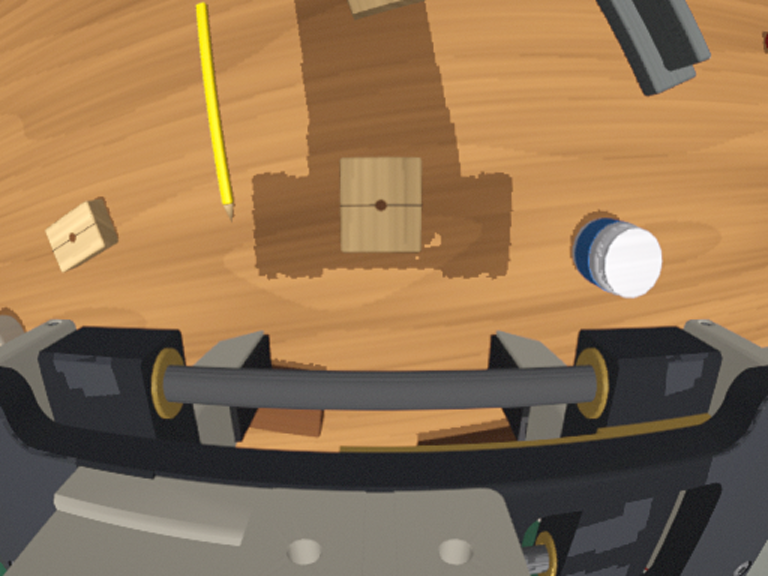

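The long block shows fully in shadow, corners (341,157)–(421,251). The jar and the brown block sit to either side.

Run:
```python
from m import *
c=optics.calibration('wrist')
P=onz(c,np.array([[341,157],[421,157],[421,251],[341,251]])/1.5,.024,True)[:,:2]*1000; print(P.round(1),P.mean(0)); d=P[3]-P[0],P[2]-P[1]; print([np.degrees(np.arctan2(v[1],v[0])) for v in d],[np.linalg.norm(v) for v in d])
print('brown', onz(optics.calibration('top'),np.array([[372,150],[400,160],[420,150],[420,130]])/1.5,.03).round(3))
```

```text
[[634.1  89.2]
 [641.9 140.9]
 [704.  132.2]
 [696.   79.2]] [668.99622393 110.38378161]
[np.float64(-9.208111614584384), np.float64(-7.930561245775564)] [np.float64(62.70237592349414), np.float64(62.74233627964407)]
brown [[ 0.774  0.043  0.03 ]
 [ 0.755 -0.011  0.03 ]
 [ 0.776 -0.05   0.03 ]
 [ 0.818 -0.049  0.03 ]]
```

Emit:
arm_command --deltas '[0, 0, 0, -0.049, 0.0075, 0, 85, 0, 0, 0, -0.049, 0.0075, -0.05, 85, 0, 0, 0, -0.049, 0.0075, -0.1, 85, 0, 0, 0, -0.049, 0.0075, -0.13, 85, 0, 0, 0, -0.049, 0.0075, -0.15, 85, 0, 0, 0, -0.049, 0.0075, -0.157, 85, 0, 0, 0, -0.049, 0.0075, -0.157, 85, 0, 0, 0, -0.049, 0.0075, -0.157, 70, 0, 0, 0, -0.049, 0.0075, -0.157, 50, 0, 0, 0, -0.049, 0.0075, -0.157, 50, 0, 0, 0, -0.049, 0.0075, -0.157, 50, 0, 0, 0, -0.049, 0.0075, -0.157, 50, 0, 0, 0, -0.049, 0.0075, -0.157, 50, 0, 0, 0, -0.049, 0.0075, -0.157, 50]'

```text
clock: 9.55
position: [0.669, 0.1101, 0.0233]
ee_rot: [0.234, 3.132, 0.001]
force: [-1.4, 1.3, 6.9]
width: 0.588
gripper_force: 25.0
```

Emit:
arm_command --deltas '[0, 0, 0, 0, 0, 0.03, 50, 0, 0, 0, 0, 0, 0.08, 50, 0, 0, 0, 0, 0, 0.12, 50, 0, 0, 0.08, -0.02, -0.045, 0.12, 50, 0, 0, 0.16, -0.03, -0.09, 0.12, 50, 0, 0, 0.24, -0.04, -0.138, 0.12, 50, 0, 0, 0.24, -0.05, -0.186, 0.12, 50, 0, 0, 0.24, -0.06, -0.234, 0.12, 50, 0, 0, 0.24, -0.07, -0.282, 0.12, 50, 0, 0, 0.24, -0.08, -0.33, 0.12, 50, 0, 0, 0.24, -0.09, -0.375, 0.12, 50, 0, 0, 0.24, -0.1, -0.41, 0.12, 50, 0, 0, 0.24, -0.1005, -0.43, 0.11, 50, 0, 0, 0.24, -0.1005, -0.441, 0.1, 50, 0, 0, 0.24, -0.1005, -0.441, 0.09, 50, 0, 0, 0.24, -0.1005, -0.441, 0.09, 50, 0, 0, 0.24, -0.1005, -0.441, 0.09, 50]'

```text
clock: 11.25
position: [0.5689, -0.3287, 0.1122]
ee_rot: [0.361, -3.12, -0.003]
force: [0.1, -1.4, -0.2]
width: 0.588
gripper_force: 25.0
```

Run:
```python
from m import *
im,c=view('w5.png')
```

```text
t 11.25 pos [ 568.9 -328.7  112.2] ytool 103.21 F [ 0.1 -1.4 -0.2] w 54.1 gf 25.0 zt [-8.0e-04  1.6e-03 -1.0e+00] j [ 0.25  0.62  0.29  1.65 -0.22  0.91  2.43]
```

View pics/b_w5.png

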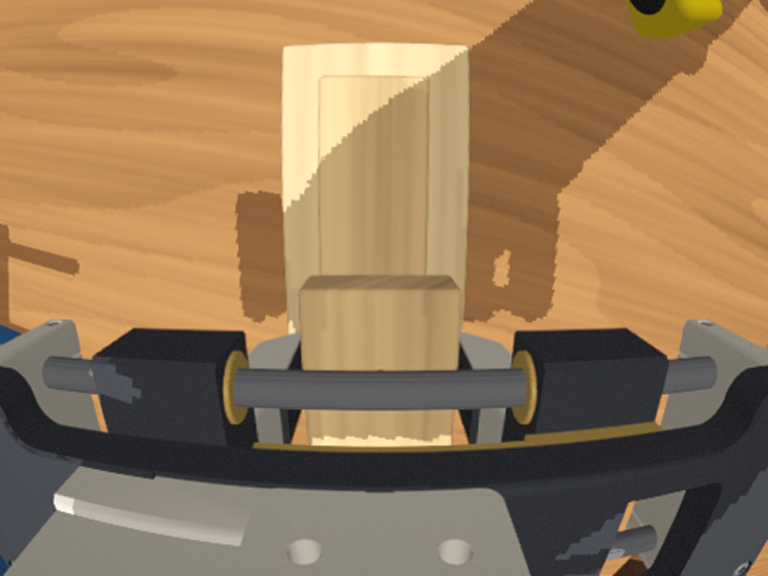

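The long block is held level: top near edge (300–459,290), with the cheek end at (319–428,77) below.

Run:
```python
from m import *
c=optics.calibration('wrist'); u=np.array([np.cos(np.radians(13.1)),np.sin(np.radians(13.1))]);v=np.array([-u[1],u[0]])
P=onz(c,np.array([[300,290],[459,290]])/1.5,.1132,True)[:,:2]*1000; Q=onz(c,np.array([[319,77],[428,77]])/1.5,.033,True)[:,:2]*1000
for A,l in ((P,32),(Q,75)): d=A[0]-A[1]; m=A.mean(0)+l*u;print(m, np.linalg.norm(d), np.degrees(np.arctan2(d[1],d[0]))+90)
pose(); print('target',m+43*u)
```

```text
[ 569.64508715 -329.29458953] 51.43093909287109 13.16908304872483
[ 528.23361568 -341.92947964] 52.9432314057595 12.966899962771933
t 11.3 pos [ 569.1 -329.1  112.7] ytool 103.2 F [-0.1 -0.1 -0.3] w 53.8 gf 25.0 zt [ 1.e-04  1.e-03 -1.e+00] j [ 0.25  0.62  0.29  1.65 -0.22  0.91  2.43]
target [ 570.11458227 -332.18347342]
```

Emit:
arm_command --deltas '[0, 0, 0, 0.0005, -0.001, 0, 50, 0, 0, 0, 0.0005, -0.001, -0.03, 50, 0, 0, 0, 0.0005, -0.001, -0.048, 50, 0, 0, 0, 0.0005, -0.001, -0.053, 50, 0, 0, 0, 0.0005, -0.001, -0.057, 50, 0, 0, 0, 0.0005, -0.001, -0.057, 50, 0, 0, 0, 0.0005, -0.001, -0.057, 50, 0, 0, 0, 0.0005, -0.001, -0.057, 60, 0, 0, 0, 0.0005, -0.001, -0.057, 75, 0, 0, 0, 0.0005, -0.001, -0.057, 80, 0, 0, 0, 0.0005, -0.001, -0.057, 80, 0, 0, 0, 0.0005, -0.001, -0.04, 85, 0, 0, 0, 0.0005, -0.001, 0.01, 85, 0, 0, 0, 0.05, -0.001, 0.06, 85, 0, 0, 0, 0.06, 0.013, 0.088, 85, 0, 0, 0, 0.06, 0.013, 0.088, 85, 0, 0, 0, 0.06, 0.013, 0.088, 85, 0, 0, 0, 0.06, 0.013, 0.088, 85]'

```text
clock: 13.1
position: [0.6269, -0.3182, 0.1995]
ee_rot: [0.356, -3.119, -0.001]
force: [-0.9, 0.0, -1.4]
width: 0.929
gripper_force: 0.0
```

Run:
```python
from m import *
im,c=view('w6.png')
```

```text
t 13.1 pos [ 626.9 -318.2  199.5] ytool 103.02 F [-0.9  0.  -1.4] w 85.4 gf 0.0 zt [-2.3e-03  6.0e-04 -1.0e+00] j [ 0.2   0.61  0.32  1.43 -0.2   1.14  2.35]
```

View pics/b_w6.png

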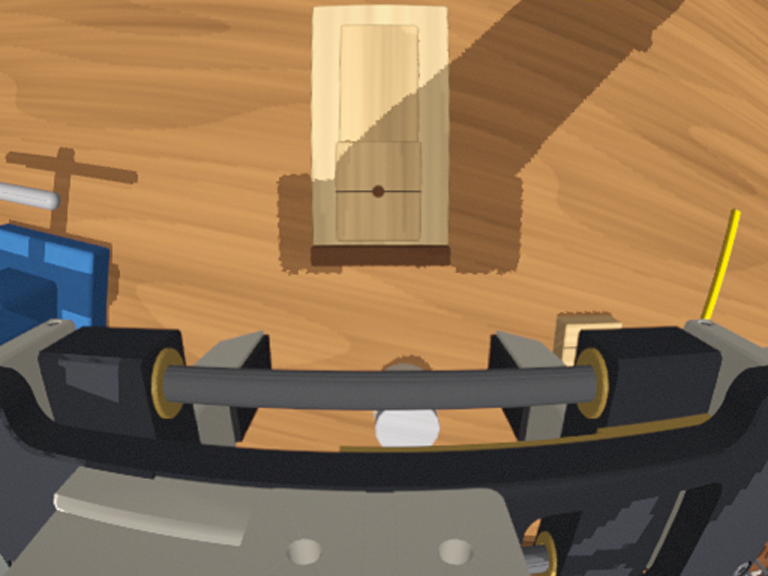

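The long block sits on the stop end: block (337,141)–(421,240), cheek end (341–419,25), stop strip at row 247.

```bash
cat > chk.py <<'E'
from m import *
u=np.array([np.cos(np.radians(13.1)),np.sin(np.radians(13.1))]);v=np.array([-u[1],u[0]]); O=np.array([526.6,-340.6])
def loc(c,px,z):  # stack frame mm
    P=onz(c,np.array(px)/1.5,z,True)[:,:2]*1000-O; return np.c_[P@u,P@v].round(1).tolist()
E
python3 - <<'E'
from chk import *
c=optics.calibration('wrist')
print('cheek end',loc(c,[[341,25],[419,25],[340,140],[422,140]],.033)); print('block',loc(c,[[337,141],[421,141],[421,240],[337,240]],.057)); print('strip',loc(c,[[312,247],[449,247]],.027),'board',loc(c,[[313,7],[447,7]],.015))
pose()
E
```

```text
cheek end [[-74.2, -26.9], [-74.2, 26.6], [8.9, -27.3], [9.0, 28.0]]
block [[11.6, -27.2], [11.7, 25.1], [74.6, 25.6], [74.5, -27.9]]
strip [[83.4, -48.7], [83.6, 48.6]] board [[-96.8, -49.3], [-96.8, 49.3]]
t 13.15 pos [ 626.6 -318.3  199.2] ytool 103.0 F [-0.6 -0.8 -0.3] w 85.1 gf 0.0 zt [-2.8e-03  7.0e-04 -1.0e+00] j [ 0.2   0.61  0.32  1.43 -0.2   1.14  2.35]
```

Emit:
arm_command --deltas '[0, 0, 0, 0.067, 0.1965, -0.02, 85, 0, 0, 0, 0.067, 0.1965, -0.02, 85, 0, 0, 0, 0.067, 0.1965, -0.02, 85, 0, 0, 0, 0.067, 0.1965, -0.02, 85, 0, 0, 0, 0.067, 0.1965, -0.02, 85, 0, 0, 0, 0.067, 0.1965, -0.02, 85, 0, 0, 0, 0.067, 0.1965, -0.02, 85, 0, 0, 0, 0.067, 0.1965, -0.02, 85]'

```text
clock: 13.95
position: [0.6943, -0.1247, 0.1807]
ee_rot: [0.351, -3.121, 0.002]
force: [-0.3, -1.3, 0.4]
width: 0.925
gripper_force: 0.0
```

Run:
```python
from m import *
im,c=view('w7.png')
ct=optics.calibration('top'); print('jar top',onz(ct,np.array([[529,172],[556,172],[543,162],[543,184]])/1.5,.06).round(3))
p=proj(c,[[.647,-.133,.024]],True)[0].astype(int); print(p)
s=im[p[1]-60:p[1]+60,p[0]-80:p[0]+80]; cv2.imwrite('pics/w7c.png',cv2.resize(s,None,fx=4,fy=4,interpolation=cv2.INTER_CUBIC)); print(p-[80,60])
```

```text
t 13.95 pos [ 694.3 -124.7  180.7] ytool 102.85 F [-0.3 -1.3  0.4] w 85.1 gf 0.0 zt [-7.0e-04 -1.5e-03 -1.0e+00] j [-0.08  0.63  0.31  1.45 -0.2   1.1   2.06]
jar top [[ 0.724 -0.251  0.06 ]
 [ 0.725 -0.301  0.06 ]
 [ 0.744 -0.277  0.06 ]
 [ 0.701 -0.276  0.06 ]]
[255 137]
[175  77]
```

View pics/w7c.png

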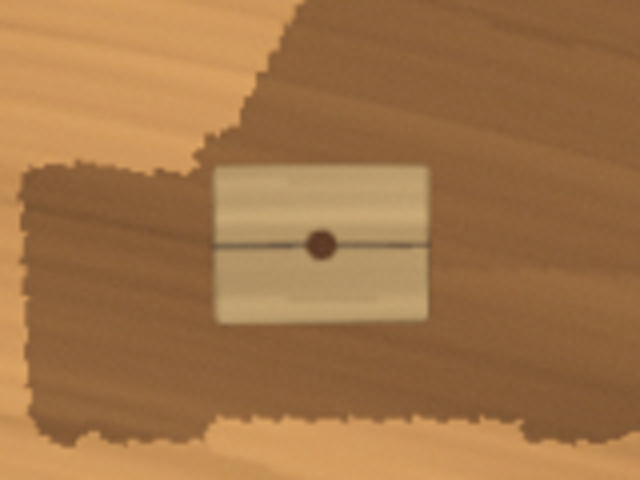

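The short block shows in shadow with crop corners (215,165), (429,165), (429,321) and (216,324).

Run:
```python
from m import *
c=optics.calibration('wrist')
P=onz(c,np.array([[215,165],[429,165],[429,321],[216,324]])/4+[175,77],.024,True)[:,:2]*1000; d=P[1]-P[0],P[2]-P[3],P[3]-P[0],P[2]-P[1]
print(P.mean(0),[np.degrees(np.arctan2(v[1],v[0])) for v in d],[np.linalg.norm(v) for v in d]); pose()
```

```text
[ 647.36312717 -132.88476972] [np.float64(102.93284314162416), np.float64(103.70982708738303), np.float64(12.611258487294664), np.float64(13.56793688906814)] [np.float64(52.74552775627997), np.float64(53.407516423596114), np.float64(39.83281948774938), np.float64(39.11036141564475)]
t 14.0 pos [ 694.4 -124.4  180.8] ytool 102.86 F [-0.4 -0.4 -0.6] w 84.6 gf 0.0 zt [-3.0e-04 -1.1e-03 -1.0e+00] j [-0.08  0.63  0.31  1.45 -0.2   1.1   2.06]
```

Emit:
arm_command --deltas '[0, 0, 0, -0.0485, -0.011, 0, 85, 0, 0, 0, -0.0485, -0.011, -0.05, 85, 0, 0, 0, -0.0485, -0.011, -0.1, 85, 0, 0, 0, -0.0485, -0.011, -0.13, 85, 0, 0, 0, -0.0485, -0.011, -0.15, 85, 0, 0, 0, -0.0485, -0.011, -0.157, 85, 0, 0, 0, -0.0485, -0.011, -0.157, 85, 0, 0, 0, -0.0485, -0.011, -0.157, 70, 0, 0, 0, -0.0485, -0.011, -0.157, 50, 0, 0, 0, -0.0485, -0.011, -0.157, 50, 0, 0, 0, -0.0485, -0.011, -0.157, 50, 0, 0, 0, -0.0485, -0.011, -0.157, 50, 0, 0, 0, -0.0485, -0.011, -0.157, 50, 0, 0, 0, -0.0485, -0.011, -0.157, 50]'

```text
clock: 15.4
position: [0.6471, -0.1325, 0.0244]
ee_rot: [-0.357, 3.12, -0.0]
force: [-1.4, -0.3, 5.7]
width: 0.587
gripper_force: 25.0
```

Emit:
arm_command --deltas '[0, 0, 0, 0, 0, 0.03, 50, 0, 0, 0, 0, 0, 0.08, 50, 0, 0, 0, 0, 0, 0.12, 50, 0, 0, 0, -0.025, -0.03, 0.12, 50, 0, 0, 0, -0.055, -0.07, 0.12, 50, 0, 0, 0, -0.085, -0.107, 0.12, 50, 0, 0, 0, -0.115, -0.145, 0.12, 50, 0, 0, 0, -0.145, -0.183, 0.12, 50, 0, 0, 0, -0.165, -0.208, 0.11, 50, 0, 0, 0, -0.1745, -0.22, 0.1, 50, 0, 0, 0, -0.1745, -0.22, 0.09, 50, 0, 0, 0, -0.1745, -0.22, 0.09, 50, 0, 0, 0, -0.1745, -0.22, 0.09, 50, 0, 0, 0, -0.1745, -0.22, 0.09, 50]'

```text
clock: 16.8
position: [0.4736, -0.3513, 0.114]
ee_rot: [-0.361, 3.12, 0.0]
force: [-0.4, -0.2, -0.6]
width: 0.586
gripper_force: 25.0
```

Run:
```python
from chk import *
im,c=view('w8.png')
p=proj(c,[[.453,-.357,.033]],True)[0]; print(p)
s=im[20:260,100:420]; cv2.imwrite('pics/w8c.png',cv2.resize(s,None,fx=2.4,fy=2.4,interpolation=cv2.INTER_CUBIC))
```

```text
t 16.8 pos [ 473.6 -351.3  114. ] ytool 103.2 F [-0.4 -0.2 -0.6] w 53.9 gf 25.0 zt [ 7.e-04  3.e-04 -1.e+00] j [ 0.34  0.53  0.3   1.83 -0.21  0.82  2.54]
[252.18657028 179.31849844]
```

View pics/w8c.png

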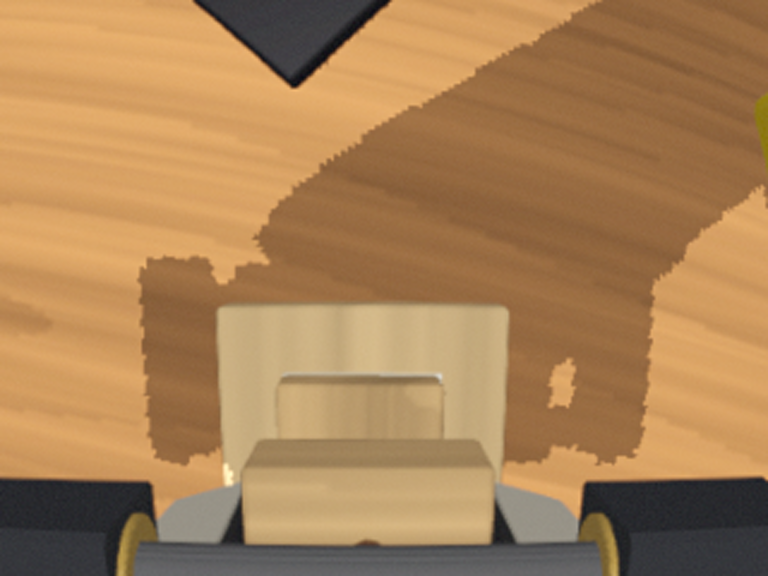

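Run:
```python
from chk import *
c=optics.calibration('wrist'); f=lambda a:((np.array(a)/2.4)+[100,20])*1.5
print('cheek',loc(c,f([[277,380],[441,380]]),.033)); print('white',loc(c,f([[277,374],[443,374]]),.015)); print('board',loc(c,f([[217,307],[508,307]]),.015)); print('block top',loc(c,f([[244,468],[493,468]]),.1136)); pose()
```

```text
cheek [[-76.4, -27.4], [-76.4, 24.4]]
white [[-74.7, -29.6], [-74.8, 27.0]]
board [[-98.0, -49.7], [-98.1, 48.7]]
block top [[-74.3, -24.5], [-74.3, 27.2]]
t 16.85 pos [ 473.5 -351.6  114.1] ytool 103.18 F [-0.4 -0.5 -0.4] w 53.8 gf 25.0 zt [ 8.e-04 -0.e+00 -1.e+00] j [ 0.34  0.53  0.3   1.83 -0.21  0.82  2.54]
```

Emit:
arm_command --deltas '[0, 0, 0, 0, -0.0005, 0, 50, 0, 0, 0, 0, -0.0005, -0.03, 50, 0, 0, 0, 0, -0.0005, -0.048, 50, 0, 0, 0, 0, -0.0005, -0.053, 50, 0, 0, 0, 0, -0.0005, -0.057, 50, 0, 0, 0, 0, -0.0005, -0.057, 50, 0, 0, 0, 0, -0.0005, -0.057, 50, 0, 0, 0, 0, -0.0005, -0.057, 60, 0, 0, 0, 0, -0.0005, -0.057, 75, 0, 0, 0, 0, -0.0005, -0.057, 80, 0, 0, 0, 0, -0.0005, -0.057, 80, 0, 0, 0, 0, -0.0005, -0.04, 85, 0, 0, 0, 0, -0.0005, 0.01, 85, 0, 0, 0, 0.05, 0.0115, 0.06, 85, 0, 0, 0, 0.1, 0.0235, 0.1, 85, 0, 0, 0, 0.146, 0.0335, 0.1, 85, 0, 0, 0, 0.146, 0.0335, 0.1, 85, 0, 0, 0, 0.146, 0.0335, 0.1, 85, 0, 0, 0, 0.146, 0.0335, 0.1, 85]'

```text
clock: 18.75
position: [0.6182, -0.3187, 0.2132]
ee_rot: [0.359, -3.12, -0.0]
force: [-0.5, -1.1, -0.6]
width: 0.926
gripper_force: 0.0
```

Run:
```python
from chk import *
im,c=view('w9.png')
s=im[0:190,180:310]; cv2.imwrite('pics/w9c.png',cv2.resize(s,None,fx=3,fy=3,interpolation=cv2.INTER_CUBIC))
```

```text
t 18.75 pos [ 618.2 -318.7  213.2] ytool 103.11 F [-0.5 -1.1 -0.6] w 85.2 gf 0.0 zt [-9.e-04 -0.e+00 -1.e+00] j [ 0.2   0.59  0.33  1.44 -0.2   1.15  2.36]
```

View pics/w9c.png

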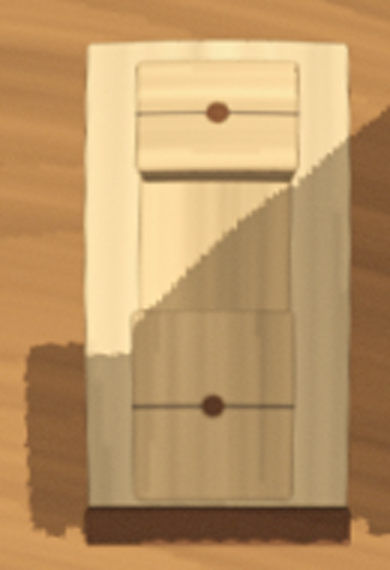

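Both blocks stand on the cheek with the slot open: short block (136–298, 61–172), long block (132–294, 310–498), cheek sides 140/290.

Run:
```python
from chk import *
c=optics.calibration('wrist'); f=lambda a:((np.array(a)/3)+[180,0])*1.5
print('short',loc(c,f([[136,62],[298,62],[296,171],[138,171]]),.057)); print('long',loc(c,f([[132,311],[295,311],[293,498],[133,498]]),.057)); print('cheek',loc(c,f([[140,185],[291,185],[140,305],[290,305]]),.033)); print('board',loc(c,f([[88,45],[347,45]]),.015));print('strip',loc(c,f([[86,508],[350,508]]),.027))
```

```text
short [[-75.5, -27.2], [-75.4, 26.4], [-36.4, 25.3], [-36.5, -26.3]]
long [[10.8, -28.3], [10.9, 24.9], [73.3, 24.8], [73.2, -28.8]]
cheek [[-36.3, -27.7], [-36.2, 25.6], [7.4, -27.8], [7.5, 25.2]]
board [[-98.1, -49.6], [-98.0, 49.1]]
strip [[81.6, -49.4], [81.7, 48.7]]
```

Emit:
arm_command --deltas '[0, 0, -0.037, -0.082, 0.461, 0, 85, 0, 0, -0.037, -0.082, 0.461, -0.014, 85, 0, 0, -0.037, -0.082, 0.461, -0.014, 85, 0, 0, -0.037, -0.082, 0.461, -0.014, 85, 0, 0, -0.037, -0.082, 0.461, -0.014, 85, 0, 0, -0.037, -0.082, 0.461, -0.014, 85, 0, 0, -0.037, -0.082, 0.461, -0.014, 85, 0, 0, -0.037, -0.082, 0.461, -0.014, 85, 0, 0, -0.037, -0.082, 0.461, -0.014, 85, 0, 0, -0.037, -0.082, 0.461, -0.014, 85, 0, 0, -0.037, -0.082, 0.461, -0.014, 85, 0, 0, -0.037, -0.082, 0.461, -0.014, 85, 0, 0, -0.037, -0.082, 0.461, -0.014, 85, 0, 0, -0.037, -0.082, 0.461, -0.014, 85]'

```text
clock: 20.2
position: [0.5365, 0.1399, 0.1998]
ee_rot: [-0.262, 3.131, -0.001]
force: [0.6, -0.3, 0.4]
width: 0.923
gripper_force: 0.0
```

Run:
```python
from chk import *
im,c=view('w10.png')
s=im[0:250,100:400]; cv2.imwrite('pics/w10c.png',cv2.resize(s,None,fx=2.4,fy=2.4,interpolation=cv2.INTER_CUBIC))
```

```text
t 20.2 pos [536.5 139.9 199.8] ytool 99.56 F [ 0.6 -0.3  0.4] w 84.9 gf 0.0 zt [ 1.e-04 -5.e-04 -1.e+00] j [-0.55  0.37  0.26  1.82 -0.11  0.97  1.5 ]
```

View pics/w10c.png

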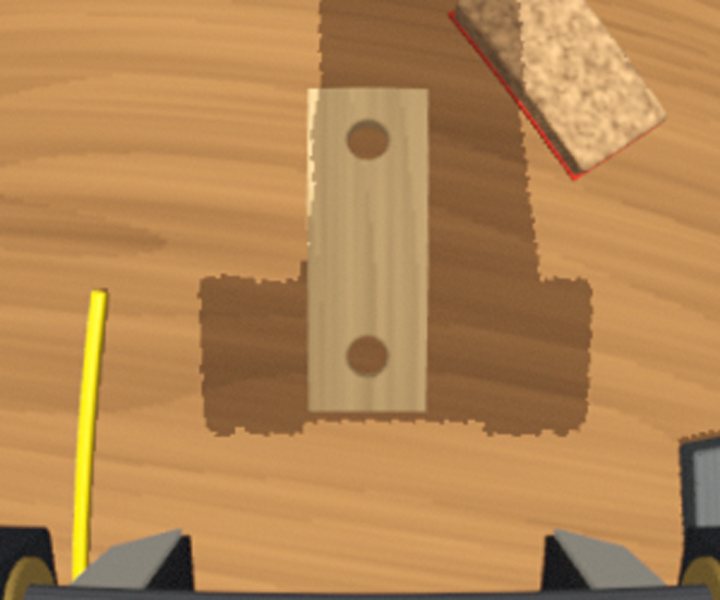

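The holed cheek is fully visible, with crop corners (308,89), (429,89), (427,411), (309,411) and holes at (368,139) and (368,356).

Run:
```python
from chk import *
c=optics.calibration('wrist'); 
P=onz(c,np.array([[308,89],[429,89],[427,411],[309,411]])/2.4+[100,0],.014,True)[:,:2]*1000; d=P[3]-P[0],P[2]-P[1]
print(P.mean(0),[np.degrees(np.arctan2(v[1],v[0])) for v in d],[np.linalg.norm(v) for v in d]); pose()
# weight: rib top from top & side pixels (crop coordinates)
ct,cs=optics.calibration('top'),optics.calibration('side')
t=np.array([[98,88],[148,55],[185,205],[152,225]])/7+[115,150]   # rib top corners guess in top view
s=np.array([[480,126],[600,47],[631,58],[500,140]],float); s[:,0]-=385; s=s/8.75+[195,110]
for z in (.066,.063): print(z,(onz(ct,t,z)[:,:2]*1000).round(1).tolist(),(onz(cs,s,z)[:,:2]*1000).round(1).tolist())
b=np.array([[425,285],[528,330],[697,213]],float); b[:,0]-=385; print('base',(onz(cs,b/8.75+[195,110],0)[:,:2]*1000).round(1).tolist())
b=np.array([[160,297],[278,262],[218,38]],float); print('base top',(onz(ct,b/7+[115,150],.0)[:,:2]*1000).round(1).tolist(),(onz(ct,b/7+[115,150],.022)[:,:2]*1000).round(1).tolist())
```

```text
[453.99973448 126.70270029] [np.float64(9.49709807790853), np.float64(9.473343518058442)] [np.float64(149.6637622054531), np.float64(149.71146142639856)]
t 20.25 pos [536.5 140.3 199.8] ytool 99.58 F [ 0.5 -1.2  0.1] w 85.4 gf 0.0 zt [ 1.e-04 -4.e-04 -1.e+00] j [-0.55  0.37  0.26  1.82 -0.11  0.97  1.5 ]
0.066 [[567.9, 355.6], [581.6, 337.6], [522.8, 318.2], [514.7, 330.1]] [[520.4, 329.7], [582.2, 352.2], [587.2, 339.5], [521.5, 317.8]]
0.063 [[568.8, 356.7], [582.5, 338.6], [523.5, 319.2], [515.3, 331.1]] [[522.7, 334.1], [584.8, 356.8], [589.9, 344.0], [523.8, 322.2]]
base [[501.3, 344.8], [517.1, 299.5], [606.2, 330.0]]
base top [[499.4, 346.4], [515.1, 300.0], [608.6, 332.1]] [[495.3, 339.1], [510.6, 293.7], [602.1, 325.2]]
```

Emit:
arm_command --deltas '[0, 0, 0, -0.048, -0.0083, -0.03, 85, 0, 0, 0, -0.083, -0.0143, -0.08, 85, 0, 0, 0, -0.083, -0.0143, -0.125, 85, 0, 0, 0, -0.083, -0.0143, -0.155, 85, 0, 0, 0, -0.083, -0.0143, -0.172, 85, 0, 0, 0, -0.083, -0.0143, -0.179, 85, 0, 0, 0, -0.083, -0.0143, -0.179, 85, 0, 0, 0, -0.083, -0.0143, -0.179, 70, 0, 0, 0, -0.083, -0.0143, -0.179, 50, 0, 0, 0, -0.083, -0.0143, -0.179, 50, 0, 0, 0, -0.083, -0.0143, -0.179, 50, 0, 0, 0, -0.083, -0.0143, -0.179, 50, 0, 0, 0, -0.083, -0.0143, -0.179, 50, 0, 0, 0, -0.083, -0.0143, -0.179, 50]'

```text
clock: 21.65
position: [0.4535, 0.1277, 0.021]
ee_rot: [-0.266, 3.13, 0.0]
force: [-1.8, -0.5, 5.5]
width: 0.585
gripper_force: 25.0
```

Emit:
arm_command --deltas '[0, 0, 0, 0, 0, 0.03, 50, 0, 0, 0, 0, 0, 0.08, 50, 0, 0, 0, 0, 0, 0.13, 50, 0, 0, 0.02, 0.006, -0.04, 0.14, 50, 0, 0, 0.039, 0.013, -0.085, 0.14, 50, 0, 0, 0.039, 0.02, -0.13, 0.14, 50, 0, 0, 0.039, 0.027, -0.175, 0.14, 50, 0, 0, 0.039, 0.034, -0.22, 0.14, 50, 0, 0, 0.039, 0.041, -0.265, 0.14, 50, 0, 0, 0.039, 0.048, -0.31, 0.14, 50, 0, 0, 0.039, 0.055, -0.355, 0.14, 50, 0, 0, 0.039, 0.062, -0.4, 0.14, 50, 0, 0, 0.039, 0.069, -0.44, 0.14, 50, 0, 0, 0.039, 0.073, -0.468, 0.13, 50, 0, 0, 0.039, 0.073, -0.468, 0.11, 50, 0, 0, 0.039, 0.073, -0.468, 0.094, 50, 0, 0, 0.039, 0.073, -0.468, 0.094, 50, 0, 0, 0.039, 0.073, -0.468, 0.094, 50]'

```text
clock: 23.45
position: [0.5261, -0.34, 0.1147]
ee_rot: [0.363, -3.12, -0.001]
force: [-0.7, -0.5, -1.2]
width: 0.586
gripper_force: 25.0
```

Run:
```python
from chk import *
im,c=view('w11.png')
g=cv2.cvtColor(im,cv2.COLOR_BGR2GRAY).astype(int); z=.115-.021+.014
# expected near-end in stack frame -75 at z: find edge rows along centre column region
for vv in (-12,0,12):
    for L in (-75,):
        p=proj(c,[[*((O+L*u+vv*v)/1000),z]],True)[0]; col=int(round(p[0])); r=int(round(p[1])); seg_=g[r-12:r+13,col-2:col+3].mean(1); print(p.round(1), np.diff(seg_).round().astype(int).tolist())
for vv in (-27,27):
    p=proj(c,[[*((O-60*u+vv*v)/1000),z]],True)[0]; col=int(round(p[0])); r=int(round(p[1])); print(p.round(1),np.diff(g[r-2:r+3,col-12:col+13].mean(0)).round().astype(int).tolist())
```

```text
t 23.45 pos [ 526.1 -340.   114.7] ytool 103.26 F [-0.7 -0.5 -1.2] w 53.9 gf 25.0 zt [-8.e-04  5.e-04 -1.e+00] j [ 0.26  0.58  0.34  1.73 -0.24  0.87  2.51]
[227.7 103.1] [-1, -13, -44, -8, 0, 1, -1, 0, 1, -5, -4, 1, 0, 0, 0, 0, 0, 0, 0, 0, 0, 1, -1, 1]
[252.6 103. ] [0, 0, 0, 0, 0, 0, 0, -1, 0, -7, -3, 0, 0, 0, 0, 0, 1, 0, 0, 0, 0, 1, -1, 0]
[277.4 103.2] [-1, 0, 1, 0, 0, 0, 0, 0, 0, -8, -6, 0, -1, 0, 0, 1, -1, 1, 0, 0, 0, 1, 0, -1]
[197.6 134.2] [0, 7, 30, 16, 66, 15, -1, -33, -26, 2, 1, -5, -13, -1, 2, 1, 2, 0, 0, -2, 0, -1, -1, -2]
[307.4 134.4] [0, 0, 0, 0, 0, -1, 1, -1, 2, 0, -1, -3, -1, 0, 1, -1, -13, -27, -19, -1, 0, 0, -1, 1]
```

Emit:
arm_command --deltas '[0, 0, 0, 0, 0, -0.015, 50, 0, 0, 0, 0, 0, -0.027, 50, 0, 0, 0, 0, 0, -0.033, 50, 0, 0, 0, 0, 0, -0.037, 50, 0, 0, 0, 0, 0, -0.037, 50, 0, 0, 0, 0, 0, -0.037, 50, 0, 0, 0, 0, 0, -0.037, 60, 0, 0, 0, 0, 0, -0.037, 75, 0, 0, 0, 0, 0, -0.037, 80, 0, 0, 0, 0, 0, -0.037, 80, 0, 0, 0, 0, 0, -0.02, 85, 0, 0, 0, 0, 0, 0.02, 85, 0, 0, 0, 0.04, 0.01, 0.06, 85, 0, 0, 0, 0.08, 0.019, 0.1, 85, 0, 0, 0, 0.088, 0.02, 0.1, 85, 0, 0, 0, 0.088, 0.02, 0.1, 85, 0, 0, 0, 0.088, 0.02, 0.1, 85, 0, 0, 0, 0.088, 0.02, 0.1, 85]'

```text
clock: 25.3
position: [0.6126, -0.3208, 0.2136]
ee_rot: [0.36, -3.119, -0.001]
force: [-0.7, -0.6, -0.3]
width: 0.927
gripper_force: 0.0
```

Run:
```python
from chk import *
im,c=view('w12.png'); g=cv2.GaussianBlur(cv2.cvtColor(im,cv2.COLOR_BGR2GRAY),(3,3),0)
# contour of top board via expected location; hole centres by dark blobs
h=cv2.cvtColor(im,cv2.COLOR_BGR2HSV); p=[proj(c,[[*((O+L*u)/1000),.071]],True)[0] for L in (-50,50)]; print(np.round(p,1))
for q in p:
    x,y=q.astype(int); w=g[y-12:y+13,x-12:x+13]; t,m=cv2.threshold(w,0,255,cv2.THRESH_BINARY_INV+cv2.THRESH_OTSU)
    n,lab,st,ce=cv2.connectedComponentsWithStats(m); 
    for k in range(1,n):
        if st[k,4]>30: print(st[k].tolist(),loc(c,[((ce[k]+[x-12,y-12])*1.5).tolist()],.071))
for ax,pts in (('v',[(L,s*27) for L in(-30,0,30) for s in(-1,1)]),('u',[(s*75,V) for V in (-15,15) for s in(-1,1)])):
    for L,V in pts:
        rng=np.arange(-6,6.01,.25); W=np.array([[*((O+(L+(d if ax=='u' else 0))*u+(V+(d if ax=='v' else 0))*v)/1000),.071] for d in rng]); px=proj(c,W,True).astype(np.float32)
        val=cv2.remap(g,px[:,:1],px[:,1:],cv2.INTER_LINEAR).ravel().astype(int); dd=np.abs(np.diff(val)); print(ax,(L,V),'edge off',[ (float(rng[i]),int(dd[i])) for i in np.argsort(-dd)[:4]])
```

```text
t 25.3 pos [ 612.6 -320.8  213.6] ytool 103.16 F [-0.7 -0.6 -0.3] w 85.3 gf 0.0 zt [-2.3e-03  4.0e-04 -1.0e+00] j [ 0.18  0.59  0.38  1.45 -0.22  1.15  2.39]
[[253.4  45.2]
 [253.3 149.1]]
[3, 2, 21, 14, 173] [[-54.2, -0.3]]
[6, 1, 10, 8, 54] [[42.8, -1.7]]
v (-30, -27) edge off [(0.0, 2), (-4.75, 1), (-3.25, 1), (-2.25, 1)]
v (-30, 27) edge off [(1.25, 2), (0.0, 2), (0.25, 2), (-6.0, 1)]
v (0, -27) edge off [(0.0, 2), (0.25, 2), (0.5, 2), (1.0, 2)]
v (0, 27) edge off [(-4.75, 2), (0.0, 2), (0.5, 2), (0.25, 2)]
v (30, -27) edge off [(-1.0, 3), (-1.5, 2), (0.0, 2), (-0.5, 2)]
v (30, 27) edge off [(-4.5, 1), (-4.25, 1), (-5.0, 1), (-3.0, 1)]
u (-75, -15) edge off [(-2.75, 8), (-3.25, 7), (-2.5, 6), (-3.0, 6)]
u (75, -15) edge off [(-1.5, 11), (-1.75, 9), (-1.25, 9), (-1.0, 8)]
u (-75, 15) edge off [(-3.0, 9), (-2.75, 8), (-2.5, 7), (-3.25, 7)]
u (75, 15) edge off [(-1.5, 10), (-1.25, 10), (-0.25, 9), (-0.5, 9)]
```

Run:
```python
from chk import *
a=cv2.imread('pics/w12.png')[0:190,190:320]; s,cs=grab('side','side2.png'); p=proj(cs,[[.527,-.34,.04]])[0].astype(int); b=s[p[1]-50:p[1]+50,p[0]-60:p[0]+60]
print(p-[60,50]); A=cv2.resize(a,None,fx=3,fy=3,interpolation=cv2.INTER_CUBIC); B=cv2.resize(b,(480,400),interpolation=cv2.INTER_CUBIC)
M=np.zeros((570,780,3),np.uint8); M[:,:390]=A; M[:325,390:]=cv2.resize(B,(390,325)); cv2.imwrite('pics/m.png',M)
```

```text
[311 224]
```

View pics/m.png

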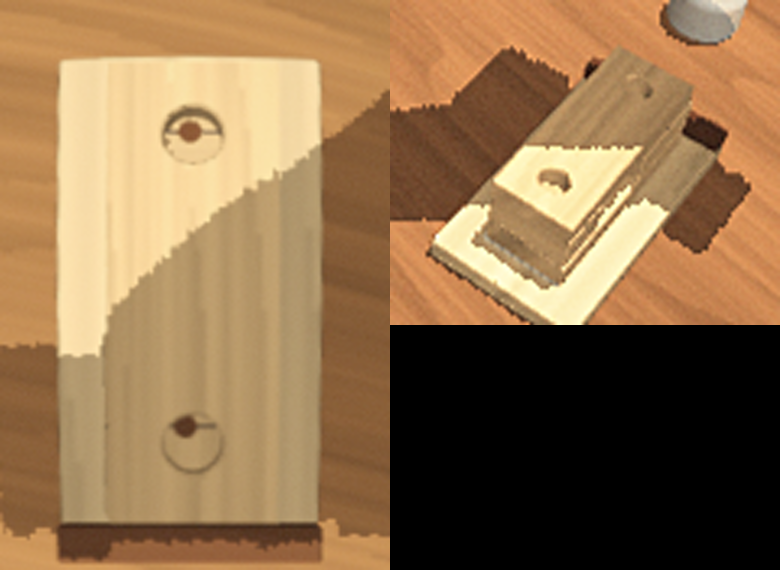

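The montage shows the holed cheek squarely on the stack, with the block dots visible through its holes: holes (193,135) and (193,442), dots (190,131) and (186,427).

Run:
```python
from chk import *
K=None
c=optics.calibration('wrist'); f=lambda a:((np.array(a)/3)+[190,0])*1.5
print('holes',loc(c,f([[193,135],[193,442]]),.071)); print('dots',loc(c,f([[190,131],[186,427]]),.057)); print('board',loc(c,f([[60,62],[320,60]]),.015),loc(c,f([[58,523],[319,523]]),.027)); pose()
```

```text
holes [[-49.9, 0.8], [48.6, 0.9]]
dots [[-54.9, -0.1], [44.9, -1.3]]
board [[-95.6, -49.4], [-96.7, 49.5]] [[82.9, -49.2], [82.8, 48.4]]
t 25.4 pos [ 612.8 -320.9  213.9] ytool 103.15 F [ 0.5 -0.3  0. ] w 85.3 gf 0.0 zt [-1.9e-03  5.0e-04 -1.0e+00] j [ 0.18  0.58  0.38  1.45 -0.22  1.15  2.39]
```

Emit:
arm_command --deltas '[0, 0, 0.064, -0.014, 0.674, 0.01, 60, 0, 0, 0.064, -0.014, 0.674, 0.01, 60, 0, 0, 0.064, -0.014, 0.674, 0.01, 60, 0, 0, 0.064, -0.014, 0.674, 0.01, 60, 0, 0, 0.064, -0.014, 0.674, 0.01, 60, 0, 0, 0.064, -0.014, 0.674, 0.01, 60, 0, 0, 0.064, -0.014, 0.674, 0.01, 60, 0, 0, 0.064, -0.014, 0.674, 0.01, 60, 0, 0, 0.064, -0.014, 0.674, 0.01, 60, 0, 0, 0.064, -0.014, 0.674, 0.01, 60, 0, 0, 0.064, -0.014, 0.674, 0.01, 60, 0, 0, 0.064, -0.014, 0.674, 0.01, 60, 0, 0, 0.064, -0.014, 0.674, 0.01, 60, 0, 0, 0.064, -0.014, 0.674, 0.01, 60, 0, 0, 0.064, -0.014, 0.674, 0.01, 60, 0, 0, 0.064, -0.014, 0.674, 0.01, 60, 0, 0, 0.064, -0.014, 0.674, 0.01, 60, 0, 0, 0.064, -0.014, 0.674, 0.01, 60, 0, 0, 0.064, -0.014, 0.674, 0.01, 60]'

```text
clock: 27.3
position: [0.6007, 0.3522, 0.225]
ee_rot: [-0.516, 3.099, -0.0]
force: [-0.6, -0.3, -0.1]
width: 0.652
gripper_force: 0.0
```

Run:
```python
from chk import *
im,c=view('w13.png'); p=proj(c,[[.5535,.337,.022]],True)[0]; print(p)
h=cv2.cvtColor(im,cv2.COLOR_BGR2HSV); x,y=p.astype(int)
m=cv2.inRange(h,np.array((0,0,0)),np.array((180,70,255))); m[y+62:]=0
n,lab,st,ce=cv2.connectedComponentsWithStats(m); k=lab[y-20:y+20,x-20:x+20]; k=np.bincount(k[k>0]).argmax(); print(st[k])
C=max(cv2.findContours((lab==k).astype(np.uint8),cv2.RETR_EXTERNAL,cv2.CHAIN_APPROX_NONE)[0],key=len)[:,0,:].astype(float)
for z in (0,.022,.066): print(z,[np.round(q,1) for q in cv2.minAreaRect(onz(c,C,z,True)[:,:2].astype(np.float32)*1000)])
ys,xs=np.mgrid[y-50:y+50:4,x-40:x+40:2]; V=h[y-50:y+50:4,x-40:x+40:2]
for r,rs in zip(V[:,:,2],V[:,:,1]): print(''.join('.' if b>75 else '%d'%(a//26) for a,b in zip(r.astype(int),rs)))
```

```text
t 27.3 pos [600.7 352.2 225. ] ytool 108.89 F [-0.6 -0.3 -0.1] w 60.0 gf 0.0 zt [ 2.e-04 -2.e-04 -1.e+00] j [-0.77  0.57  0.26  1.42 -0.15  1.17  1.42]
[253.91535303 133.54778634]
[ 233   94   44   81 3393]
0 [array([554.8, 338.5]), array([98.9, 51.9]), np.float64(19.9)]
0.022 [array([553.8, 338. ]), array([92.9, 48.8]), np.float64(19.9)]
0.066 [array([551.7, 337. ]), array([81. , 42.5]), np.float64(19.9)]
........................................
........................................
........................................
...........533333333333333333333........
..........4553333333333333333333........
..........4553333333333333333333........
..........4543333233333333333333........
..........4343333333333333333333........
..........3333333333333333333333........
..........3333333333333333333333........
...........333333333333333333333........
...........333333333333333333333........
...........333333333333333333333........
...........333333333333333333333........
...........333333333333333333333........
...........333333333333333333333........
...........333333333333333333333........
...........333333333333333333333........
...........333333333333333333333........
...........333333333333333333333........
...........333333333333333333333........
...........333333333333333333333........
...........333333333333333333333........
........................................
........................................
```

Emit:
arm_command --deltas '[0, 0, 0.011, -0.035, -0.011, -0.03, 60, 0, 0, 0.011, -0.047, -0.015, -0.07, 60, 0, 0, 0.011, -0.047, -0.015, -0.12, 60, 0, 0, 0.011, -0.047, -0.015, -0.155, 60, 0, 0, 0.011, -0.047, -0.015, -0.172, 60, 0, 0, 0.011, -0.047, -0.015, -0.179, 60, 0, 0, 0.011, -0.047, -0.015, -0.179, 60, 0, 0, 0.011, -0.047, -0.015, -0.179, 40, 0, 0, 0.011, -0.047, -0.015, -0.179, 20, 0, 0, 0.011, -0.047, -0.015, -0.179, 10, 0, 0, 0.011, -0.047, -0.015, -0.179, 10, 0, 0, 0.011, -0.047, -0.015, -0.179, 10, 0, 0, 0.011, -0.047, -0.015, -0.179, 10, 0, 0, 0.011, -0.047, -0.015, -0.179, 10, 0, 0, 0.011, -0.047, -0.015, -0.179, 10]' --force 45

```text
clock: 28.85
position: [0.5534, 0.3385, 0.0459]
ee_rot: [-0.545, 3.094, -0.0]
force: [0.9, -1.8, 2.9]
width: 0.172
gripper_force: 45.0
```

Emit:
arm_command --deltas '[0, 0, 0, 0, 0, 0.02, 10, 0, 0, 0, 0, 0, 0.06, 10, 0, 0, 0, 0, 0, 0.11, 10, 0, 0, 0, 0, 0, 0.14, 10, 0, 0, -0.01, -0.001, -0.03, 0.14, 10, 0, 0, -0.03, -0.003, -0.075, 0.14, 10, 0, 0, -0.05, -0.005, -0.12, 0.14, 10, 0, 0, -0.075, -0.007, -0.165, 0.14, 10, 0, 0, -0.075, -0.009, -0.21, 0.14, 10, 0, 0, -0.075, -0.011, -0.255, 0.14, 10, 0, 0, -0.075, -0.013, -0.3, 0.14, 10, 0, 0, -0.075, -0.015, -0.345, 0.14, 10, 0, 0, -0.075, -0.017, -0.39, 0.14, 10, 0, 0, -0.075, -0.019, -0.435, 0.14, 10, 0, 0, -0.075, -0.021, -0.48, 0.14, 10, 0, 0, -0.075, -0.023, -0.525, 0.14, 10, 0, 0, -0.075, -0.025, -0.57, 0.14, 10, 0, 0, -0.075, -0.026, -0.615, 0.14, 10, 0, 0, -0.075, -0.028, -0.655, 0.14, 10, 0, 0, -0.075, -0.028, -0.679, 0.14, 10]'

```text
clock: 30.85
position: [0.5232, -0.344, 0.1848]
ee_rot: [0.356, -3.119, 0.001]
force: [0.9, -0.6, -6.3]
width: 0.169
gripper_force: 45.0
```

Emit:
arm_command --deltas '[0, 0, 0, 0, 0, 0, 10, 0, 0, 0, 0, 0, -0.02, 10, 0, 0, 0, 0, 0, -0.04, 10, 0, 0, 0, 0, 0, -0.05, 10, 0, 0, 0, 0, 0, -0.055, 10, 0, 0, 0, 0, 0, -0.055, 10, 0, 0, 0, 0, 0, -0.055, 10]'

```text
clock: 31.55
position: [0.5257, -0.3404, 0.1314]
ee_rot: [-0.363, 3.12, -0.001]
force: [-0.5, -0.3, -5.5]
width: 0.176
gripper_force: 45.0
```

Run:
```python
from chk import *
s,R=pose(); d=s['position'][:2]*1000-O; print('stack frame',d@u,d@v)
```

```text
t 31.55 pos [ 525.7 -340.4  131.4] ytool 103.26 F [-0.5 -0.3 -5.5] w 16.2 gf 45.0 zt [ 8.e-04 -3.e-04 -1.e+00] j [ 0.24  0.56  0.38  1.72 -0.25  0.9   2.52]
stack frame -0.830849945620279 0.43204833158288736
```

Emit:
arm_command --deltas '[0, 0, 0, 0.0005, -0.0005, -0.005, 10, 0, 0, 0, 0.0005, -0.0005, -0.01, 10, 0, 0, 0, 0.0005, -0.0005, -0.012, 10, 0, 0, 0, 0.0005, -0.0005, -0.0135, 10, 0, 0, 0, 0.0005, -0.0005, -0.0145, 10, 0, 0, 0, 0.0005, -0.0005, -0.0145, 10, 0, 0, 0, 0.0005, -0.0005, -0.0145, 10]'

```text
clock: 32.25
position: [0.5257, -0.3408, 0.1169]
ee_rot: [-0.362, 3.12, 0.0]
force: [-4.6, 3.3, 5.8]
width: 0.175
gripper_force: 45.0
```

Emit:
arm_command --deltas '[0, 0, 0, 0, 0, 0, 18, 0, 0, 0, 0, 0, 0, 22, 0, 0, 0, 0, 0, 0, 30, 0, 0, 0, 0, 0, 0, 45, 0, 0, 0, 0, 0, 0, 60, 0, 0, 0, 0, 0, 0, 60, 0, 0, 0, 0, 0, 0.02, 60, 0, 0, 0, 0, 0, 0.06, 60, 0, 0, 0, 0, 0, 0.1, 60, 0, 0, 0, 0, 0, 0.11, 60, 0, 0, 0, 0.05, 0.06, 0.11, 60, 0, 0, 0, 0.088, 0.11, 0.11, 60, 0, 0, 0, 0.088, 0.16, 0.11, 60, 0, 0, 0, 0.088, 0.2, 0.11, 60, 0, 0, 0, 0.088, 0.22, 0.11, 60, 0, 0, 0, 0.088, 0.22, 0.11, 60, 0, 0, 0, 0.088, 0.22, 0.11, 60]'

```text
clock: 33.95
position: [0.6138, -0.1191, 0.2257]
ee_rot: [0.367, -3.119, -0.001]
force: [-0.2, -0.3, 0.4]
width: 0.656
gripper_force: 0.0
```

Run:
```python
from chk import *
pose()
for n in ('top','side'):
    im,c=grab(n,n+'3.png'); 
    h=cv2.cvtColor(im,cv2.COLOR_BGR2HSV); p=proj(c,[[.5266,-.3406,.1]])[0]; x,y=p.astype(int)
    m=cv2.inRange(h,np.array((0,0,0)),np.array((180,70,140))); nn,lab,st,ce=cv2.connectedComponentsWithStats(m)
    k=lab[y-12:y+12,x-12:x+12]; k=np.bincount(k[k>0]).argmax(); print(n,st[k].tolist(),p)
    C=max(cv2.findContours((lab==k).astype(np.uint8),0,cv2.CHAIN_APPROX_NONE)[0],key=len)[:,0,:].astype(np.float32)
    # predicted outline of weight at the intended pose, as hull
    P=[]
    for L,W,z0,z1 in ((47.5,25,71,93),(35,8,93,137)):
        P+=[[*((O+a*L*u+b*W*v)),z] for a in(-1,1) for b in(-1,1) for z in (z0,z1)]
    q=cv2.convexHull(proj(c,np.array(P)/1000).astype(np.float32))
    print('  seen',cv2.boundingRect(C),[np.round(i,1) for i in cv2.minAreaRect(C)],'pred',cv2.boundingRect(q),[np.round(i,1) for i in cv2.minAreaRect(q)])
    # upper-cheek colour blob bbox
    print('  holes?')
```

```text
t 33.95 pos [ 613.8 -119.1  225.7] ytool 103.43 F [-0.2 -0.3  0.4] w 60.3 gf 0.0 zt [-7.e-04  3.e-04 -1.e+00] j [-0.15  0.46  0.38  1.62 -0.19  1.09  2.08]
top [145, 0, 261, 384, 42233] [393.33802375 181.41362457]
  seen (145, 0, 261, 384) [array([299. , 203.4]), array([198. , 437.6]), np.float64(18.2)] pred (375, 162, 32, 42) [array([391.5, 182.7]), array([38.3, 23.1]), np.float64(74.6)]
  holes?
side [353, 232, 46, 51, 1197] [377.53705708 255.11839417]
  seen (353, 232, 46, 51) [array([378.5, 258. ]), array([27.7, 53.7]), np.float64(42.9)] pred (351, 230, 49, 56) [array([378.1, 257.9]), array([29.5, 56.2]), np.float64(40.4)]
  holes?
```

Run:
```python
from h import *
a=cv2.imread('pics/side3.png')[205:330,310:430].astype(int); b,_=grab('side'); print('moved px',(np.abs(a-b[205:330,310:430]).max(2)>40).sum())
print(arm.sign_off())
```

```text
moved px 37
the job is handed in; nothing more can be done
None
```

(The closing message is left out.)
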